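# Seat and lock the flow-cell cartridge

## Robot

A 6-joint arm with a two-finger parallel gripper is mounted at the origin on the work surface. World frame = base frame: x ahead of the robot, y to its left, z up, the work surface at z = 0. Lengths are in m, angles in rad, forces in N, time in s.
With the tool pointing down it reaches from about 0.3 to 0.775 m from the base axis. Payload 14.6 kg.
Tool frame: the origin (TCP) lies at the very end of the fingers, on their centre line; the grasp point (between the pads) lies 19 mm behind it; z points along the fingers, y is the direction in which the jaws open and shut (so a half turn about z gives the same grasp; the last joint's range is limited). The gripper opens to 94 mm and grips with 3 to 60 N. Pads are 16 mm wide; open, the fingers measure 119 mm over their backs; the gripper's body (75 mm by 177 mm) begins 78 mm behind the grasp point.
Start: joints at [1.158, 0.3, 1.521, -0, 1.321, -0.067], TCP at [0.186, 0.517, 0.205] pointing down, gripper open.
Joint ranges: [-3.03, 3.03], [-0.79, 2.21], [0.23, 2.52], [-1.04, 4.18], [0, 3.07], [-2.55, 2.55]. Speed limits (rad/s): [2.22, 2.22, 2.57, 3.14, 3.14, 3.14].

## Interface

Orientations are given as [roll, pitch, yaw] about the fixed x, y, z axes, in that order (R = Rz(yaw) Ry(pitch) Rx(roll)).
In Python, from station import get_obs, vision, hand_in gives the robot as it stands.
- The arm moves only by the tool play_rows, never from a script. Its argument "moves" is a list of rows, each an object with "claw": the opening, from 0 (shut) to 1 (fully open); "linear": the shift along the tool's x, y, z in mm, a list of three; "turn": the turn, a rotation vector about the tool's x, y, z in rad, a list of three. In form: [{"claw": claw, "linear": [tx, ty, tz], "turn": [ax, ay, az]}, ...]. A call has 1 to 8 rows; each row is the pose to reach, as a shift and turn from the pose measured when the call began, along the tool's axes at that moment; what a row does not reach only later rows make up. A row lasts 1/8 s, in which the tool goes at most 62.5 mm and 10.7 degrees, less where a joint would pass 70% of its speed; a pose out of reach is approached as far as the arm can. A call with a gripper value outside its range is refused whole. The fingers move at their own pace and stop on an object; "force" is the grip in N (left out, the last holds). Time passes only in rows, so rows that repeat a pose let the fingers close. It gives the time, the measured TCP pose, the force and the opening at its end, in the units of the state.
- get_obs(): the state, without advancing time (a new reading comes with each control period).
- vision.camera(name): name is "scene" or "top" or "wrist"; returns the picture (480x640x3 uint8, blue, green, red); there is no depth.
- vision.camera_info(name): a dict with "camera_matrix" (3x3 intrinsics, pixels), "k1" (the pictures are not rectified: a ray, as slopes to the right and down, at radius r is drawn at 1 + k1 r^2 times it, then the intrinsics apply), "rvec" (rotation vector, rad) and "tvec" (3), from world to camera coordinates, as OpenCV has them; the wrist camera has in their place "mount" (4x4, takes a point from camera to tool coordinates, whose origin is the TCP and whose axes are the flange's). Camera axes: x right, y down, z forward; pixel columns grow to the right and rows downward; lengths in m; the calibration is good to about 2 mm. A picture is of the moment at which its call begins: read the wrist's pose just before it. camera_info takes no time and is no camera call.
- hand_in(): hands the job in, once; it reports no verdict.
The state is a dict: "time_s": time; "qpos": joint angles; "joint_vel": joint speeds; "tau": joint torques, N m; "ee_pos": TCP position; "eef_rot": TCP orientation; "force": force on the tool from outside, world axes, zero at the start; "moment": the same for the moment, N m; "grip_width": finger opening in m.
Only numpy, scipy, OpenCV 4.12 (cv2) and the standard library are available. Lean on these libraries where they do the work, as an engineer would, in place of code of your own. Each camera call takes 0.05 s, during which the arm holds its last target.

## Task

On the bench stand two cartridge docks. Without gripping or lifting anything, push the blue flow-cell cartridge with your fingertips along its channel until it is fully home against the end stop, and then push that dock's red lever over, away from the cartridge, past its dead point until it snaps into lock. Leave the grey cartridge's dock locked as it is, leave the other things on the bench where they stand, and finish clear.

Things in the scene. Friction and masses are not known exactly. Their poses are not given: they have to be found in the camera images.
- dock: Aluminium base plate fixed to the bench, 250 x 90 x 12 mm, holding the blue cartridge in a channel. Origin: on the bench, under the middle of the cartridge's fully home place; x = the way to push cartridge and lever, z up. Plate from x = -105 to +145 mm. Guide rails at y = +-24.5 to +-32.5 mm, tops 22 mm above the bench, x = -105 to +42 mm.
- dock_stop (a point): Middle of the face of the dock's black end stop, at x = +42 mm of the dock, 22 mm above the bench (stop 32 mm high, 50 wide). Beyond it two dark steel cheeks (x = 62 to 118 mm, y up to +-19 mm, 86 mm high) carry the lever and the clamp arm.
- dock_foot (a point): Centre of the underside of the rubber foot (14 mm thick) on the steel clamp arm. Lever open: about 86 mm above the bench, arm up to 120 mm high over x = -8 to +85 mm of the dock. Linked to the lever, it comes down as the lever goes over and drops behind the step of the homed cartridge with 3 mm to spare; if the cartridge is not home it lands on the high half and the lever cannot lock.
- cartridge: Blue flow-cell cartridge, about 0.3 kg, loose in the channel (2.5 mm play each side), 84 mm long (x) x 44 wide. Its half towards the lever (+x) is 48 mm high, the other 34. Origin: centre of its underside, which slides on the plate 12 mm above the bench. Fully home its origin lies at x = 0 of the dock; it starts 16 to 36 mm short, towards -x.
- cartridge_back (a point): Middle of the cartridge's back face: the upright flat face, 44 wide x 34 mm high, towards the dock's -x, to be pushed. This point is 29 mm above the bench, 7 mm above the rails.
- dock_lever (a joint): Angle (rad) of the dock's red lever about a level axis along the dock's y: 0 = open, leaning 0.4 from upright to the dock's -x; grows as it goes over to +x; dead point 0.7; locked at its stop 1.65. A spring drives it off the dead point: let go before it, it springs back to 0; past it, it snaps to 1.65 by itself. Starting it takes about 6 N at the grip, then less up to the dead point.
- dock_lever_pivot (a point): Point on the lever's axis, 72 mm above the bench, at x = +96 mm, y = 0 of the dock; fixed.
- dock_lever_tip (a point): On the lever's centre line at the end of its round red grip, 140 mm from the pivot (moves with it). The grip is 20 mm thick and covers 55 to 140 mm from the pivot; below is a 12 mm steel bar. Open: about 201 mm above the bench at x = +41 mm of the dock; locked: about 116 mm above it at x = +229 mm.
- other_dock: The second, equal dock, with a grey cartridge fixed in it and its lever already locked (over to its +x); to be left alone. Origin and axes as for the first. The docks stand 0.2 m or more apart in y, and either may be the left one.
- other_dock_lever (a joint): Angle (rad) of the other dock's lever: 0 = locked, as it starts and must stay; -1.65 = fully open.
- vial: Bystander: small amber vial, 24 mm across, 45 mm high, between the docks. Origin under its centre.
- beaker: Bystander: glass beaker, 68 mm across, 85 mm high. Origin under its centre.
- jar: Bystander: glass jar with lid, 56 mm across, 70 mm high. Origin under its centre.
- solvent: Bystander: amber bottle with blue cap, 70 mm across, 150 mm high. Origin under its centre.
- wrench: Bystander: steel wrench lying flat. Origin under its centre.
- fittings_box: Bystander: yellow box, 80 x 55 x 30 mm. Origin under its centre.
Mind the look-alikes: they are no part of the job. What is meant by the cartridge is not orange, and is the smaller of those in its own colour.

How it is judged:
By the outcome, as a careful person would: the job done as asked, in the order asked, and still so for the second after the job is handed in, with the robot touching nothing.
It also fails if it takes over 45 s, if anything falls off the work surface, if the arm or the gripper's body presses on something with over 40 N, if the wrist force passes 120 N, or if a joint passes its speed limit or range.

## Working session

There is one attempt and no reset: what is moved stays moved. The work goes in short steps, Python scripts to look and compute and a tool call to move; the robot and the scene stay as the last step left them, time stands still between calls to the robot, and variables do not carry over. Pictures are saved under pics/ and viewed, and the job is handed in when it is done.

Besides the shell and the picture viewer there is one more tool, called after "Emit:" as name(argument=value, ...) on one line, values as JSON. play_rows: Moves the arm, as the interface text tells. Its arguments: {"type":"object","properties":{"moves":{"type":"array","items":{"type":"object","properties":{"claw":{"type":"number"},"linear":{"type":"array","items":{"type":"number"}},"turn":{"type":"array","items":{"type":"number"}}}}},"force":{"type":"number"}},"required":["moves"]}

```bash
mkdir -p pics; ls; python3 - <<'E'
from station import get_obs, vision
import cv2
o=get_obs();print(o)
for n in ("scene","top"):
    im=vision.camera(n);cv2.imwrite(f"pics/{n}0.png",im);i=vision.camera_info(n);print(n,i)
print(vision.camera_info("wrist"))
E
```

```text
pics
{'time_s': 0.0, 'qpos': array([ 1.15841120e+00,  3.00449480e-01,  1.52159403e+00, -1.52412616e-05,
        1.32070491e+00, -6.65723773e-02]), 'joint_vel': array([-8.05461167e-04, -1.37848984e-03, -3.50499171e-04,  1.95534724e-03,
        1.08414957e-03,  8.01576668e-05]), 'tau': array([ 1.93342086e-03, -5.31806266e+01, -3.52736843e+01,  7.09448196e-02,
        2.43466313e-02, -1.05026754e-04]), 'ee_pos': array([0.18631262, 0.51719516, 0.20489272]), 'eef_rot': array([-3.14043847e+00, -6.21552108e-05,  2.79578365e+00]), 'force': array([-0.05292351,  0.56597628,  1.31141831]), 'moment': array([-0.01066789, -0.05502669,  0.01280889]), 'grip_width': 0.09387270004037065}
scene {'camera_matrix': array([[525.44455339,   0.        , 315.63530701],
       [  0.        , 525.44455339, 234.73488674],
       [  0.        ,   0.        ,   1.        ]]), 'k1': -0.059543528043223055, 'rvec': array([ 1.17376349,  2.20849925, -1.05584522]), 'tvec': array([ 0.29347039, -0.15530042,  1.49633208])}
top {'camera_matrix': array([[619.62318779,   0.        , 318.57221677],
       [  0.        , 619.62318779, 233.87448697],
       [  0.        ,   0.        ,   1.        ]]), 'k1': -0.16993009477620707, 'rvec': array([ 2.17705747, -2.19109815,  0.09814356]), 'tvec': array([-0.00984418,  0.51607666,  1.77306427])}
{'camera_matrix': array([[430.65649188,   0.        , 317.11688227],
       [  0.        , 430.65649188, 232.21848672],
       [  0.        ,   0.        ,   1.        ]]), 'k1': -0.08504079740909108, 'mount': array([[ 6.79169844e-04, -9.72705961e-01, -2.32040197e-01,
         6.77990562e-02],
       [ 9.99999064e-01,  3.85072878e-04,  1.31273171e-03,
        -3.56199248e-04],
       [-1.18754957e-03, -2.32040872e-01,  9.72705312e-01,
        -1.79082883e-01],
       [ 0.00000000e+00,  0.00000000e+00,  0.00000000e+00,
         1.00000000e+00]])}
```

View pics/scene0.png

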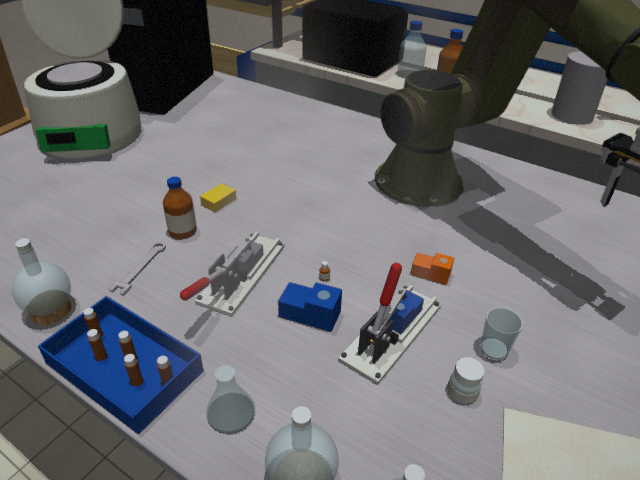

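View pics/top0.png

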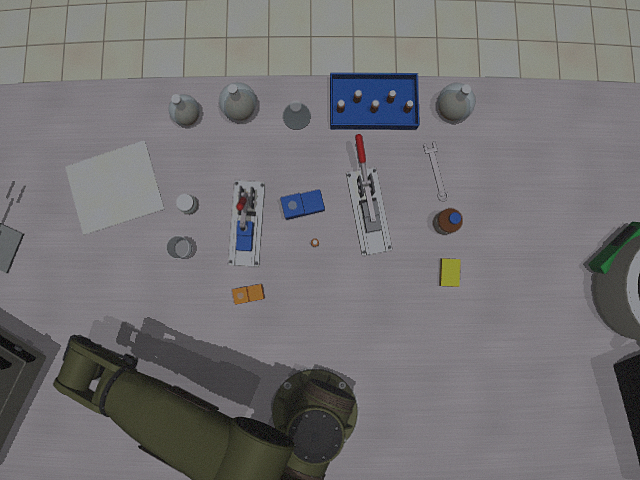

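The top view shows the blue-cartridge dock at (246,225) with its lever open, and the grey dock at (369,210) with its lever locked.

Candidates for the cartridge:
- Blue block in the dock: top (245,236), scene (405,307).
- Larger loose blue block: top (302,204), scene (310,305).
- Orange block: top (248,294).
- Grey cartridge: top (372,215).

By the description I choose the small blue one in the dock, and will check it in a crop.

```bash
cat > h.py <<'E'
import numpy as np, cv2
from station import get_obs, vision
from scipy.spatial.transform import Rotation as R
def ray(n,px):
    i=vision.camera_info(n);K=i["camera_matrix"];k=i["k1"]
    p=np.atleast_2d(np.array(px,float))
    n_=cv2.undistortPoints(p[:,None],K,np.array([k,0,0,0.]))[:,0]
    d=np.c_[n_,np.ones(len(n_))]
    if n=="wrist":
        o=get_obs();T=np.eye(4);T[:3,:3]=R.from_euler("xyz",o["eef_rot"]).as_matrix();T[:3,3]=o["ee_pos"]
        M=T@i["mount"];return M[:3,3],d@M[:3,:3].T
    Rm=cv2.Rodrigues(i["rvec"])[0];return -Rm.T@i["tvec"],d@Rm
def onz(n,px,z):
    c,d=ray(n,px);return c+d*((z-c[2])/d[:,2])[:,None]
def proj(n,P):
    i=vision.camera_info(n);return cv2.projectPoints(np.atleast_2d(P).astype(float),i["rvec"],i["tvec"],i["camera_matrix"],np.array([i["k1"],0,0,0.]))[0][:,0]
def tri(p1,p2):
    a,da=ray("top",p1);b,db=ray("scene",p2);da=da[0];db=db[0]
    s=np.linalg.lstsq(np.c_[da,-db],b-a,rcond=None)[0];A=a+s[0]*da;B=b+s[1]*db
    return (A+B)/2,np.linalg.norm(A-B)
E
python3 - <<'E'
import cv2,numpy as np
t=cv2.imread("pics/top0.png");s=cv2.imread("pics/scene0.png")
a=cv2.resize(t[170:275,215:285],None,fx=5.5,fy=5.5,interpolation=cv2.INTER_CUBIC);cv2.imwrite("pics/ct.png",a)
a=cv2.resize(s[250:385,330:460],None,fx=4.4,fy=4.4,interpolation=cv2.INTER_CUBIC);cv2.imwrite("pics/cs.png",a)
E
```

```text
(no output)
```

View pics/ct.png

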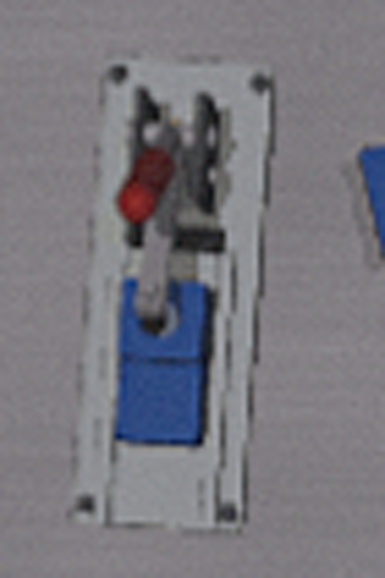

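View pics/cs.png

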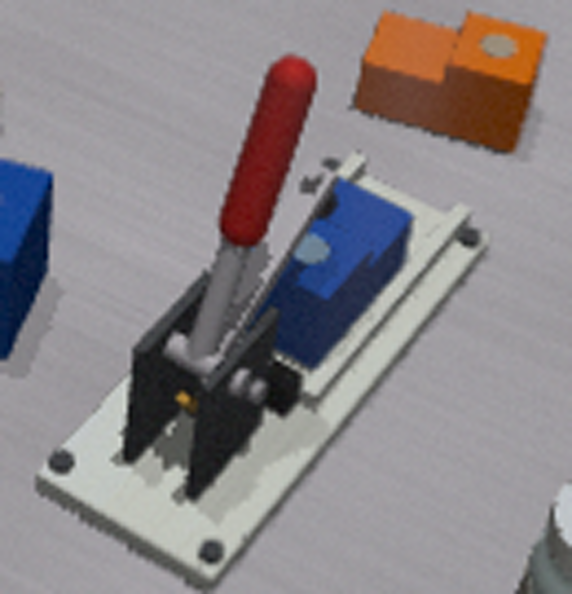

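The crops confirm it. The small blue cartridge, high half towards the lever, sits between the rails, short of the black stop, with the red lever leaning back over it. Next I measure the dock pose.

```bash
python3 - <<'E'
from h import *
def f(c,s,x0,y0): return [( (u+.5)/s-.5+x0,(v+.5)/s-.5+y0) for u,v in c]
tc=f([(108,58),(272,66),(243,530),(74,522)],5.5,215,170)
P=onz("top",tc,.012);print(P.round(4))
sides=[np.linalg.norm(P[i]-P[(i+1)%4]) for i in range(4)];print("sides",np.round(sides,4))
sc=f([(36,472),(205,580),(490,234)],4.4,330,250)
Q=onz("scene",sc,.012);print("scene",Q.round(4))
# model fit: corners dock TL=( .145,.045) TR=(.145,-.045) BR=(-.105,-.045) BL=(-.105,.045)
M=np.array([[.145,.045],[.145,-.045],[-.105,-.045],[-.105,.045]])
def rig(M,P):
    m=M.mean(0);p=P.mean(0);H=(M-m).T@(P-p);th=np.arctan2(H[0,1]-H[1,0],H[0,0]+H[1,1])
    Rm=np.array([[np.cos(th),-np.sin(th)],[np.sin(th),np.cos(th)]]);t=p-Rm@m;return th,t,(M@Rm.T+t-P)
for a,b in ((M,P[:,:2]),(M[[1,0,3]] if 0 else M[[1,0,3]],Q[[0,1,2],:2]) ,):
    print(rig(a,b))
print(rig(np.r_[M,M[[1,0,3]]],np.r_[P[:,:2],Q[:,:2]])[:2])
# bench: is scene order right?
# cartridge
cb=f([(115,441),(201,446)],5.5,215,170);print("cart back top edge",onz("top",cb,.046))
cs=f([(119,358),(207,364)],5.5,215,170)
print(tri(f([(133,205)],5.5,215,170),f([(292,72)],4.4,330,250)))
E
```

```text
[[0.6768 0.2337 0.012 ]
 [0.6717 0.1458 0.012 ]
 [0.4244 0.1609 0.012 ]
 [0.429  0.2505 0.012 ]]
sides [0.0881 0.2477 0.0897 0.2483]
scene [[0.6724 0.144  0.012 ]
 [0.6806 0.2307 0.012 ]
 [0.4298 0.2493 0.012 ]]
(np.float64(-0.06324019845687344), array([0.53051697, 0.19898092]), array([[ 1.28973102e-03,  1.02045363e-03],
       [ 6.95189890e-04, -8.70842680e-04],
       [-1.52685207e-03, -1.86014451e-04],
       [-4.58068848e-04,  3.64035036e-05]]))
(np.float64(-0.07017605564865453), array([0.5316959 , 0.19738026]), array([[ 0.00081492, -0.00171996],
       [-0.00114457,  0.00140624],
       [ 0.00032965,  0.00031372]]))
(np.float64(-0.06739922360400606), array([0.53103809, 0.19826791]))
cart back top edge [[0.46987746 0.22453354 0.046     ]
 [0.4670463  0.1797284  0.046     ]]
(array([0.57499085, 0.19593944, 0.19568692]), np.float64(0.003576796572656051))
```

```bash
cat >> h.py <<'E'
O=np.array([.531,.1983]);TH=-.067
Rd=R.from_euler("z",TH).as_matrix()
def dock(p): return Rd.T@(np.array(p)-np.r_[O,0])
def go(x,y,z,t):
    o=get_obs();A=R.from_euler("xyz",o["eef_rot"]).as_matrix()
    T=Rd@np.array([[-np.cos(t),0,np.sin(t)],[0,1,0],[-np.sin(t),0,-np.cos(t)]])
    P=Rd@np.array([x,y,z])+np.r_[O,0]
    print("lin",(A.T@(P-o["ee_pos"])*1000).round(1),"turn",R.from_matrix(A.T@T).as_rotvec().round(3),"now dock",dock(o["ee_pos"]).round(4),"F",(Rd.T@o["force"]).round(1),"t",round(o["time_s"],2))
E
python3 -c "
from h import *
go(-.105,0,.12,.2)"
```

```text
lin [-331.4 -212.    85.1] turn [-0.029 -0.199 -0.278] now dock [-0.3653  0.2951  0.2049] F [ 0.5 -0.2 -0.8] t 0.1
```

Emit:
play_rows(moves=[{"claw": 0,"linear": [-40,-25,0],"turn": [0,-0.02,-0.03]},{"claw": 0,"linear": [-85,-55,0],"turn": [-0.01,-0.05,-0.08]},{"claw": 0,"linear": [-130,-85,0],"turn": [-0.01,-0.08,-0.12]},{"claw": 0,"linear": [-175,-113,10],"turn": [-0.02,-0.11,-0.16]},{"claw": 0,"linear": [-220,-142,20],"turn": [-0.02,-0.14,-0.2]},{"claw": 0,"linear": [-265,-170,40],"turn": [-0.03,-0.17,-0.24]},{"claw": 0,"linear": [-305,-195,60],"turn": [-0.03,-0.2,-0.278]},{"claw": 0,"linear": [-331,-212,85],"turn": [-0.03,-0.2,-0.278]}])

```text
time_s: 1.1
ee_pos: [0.4266, 0.2039, 0.1197]
eef_rot: [3.141, 0.202, 3.074]
force: [0.4, 0.4, -0.4]
grip_width: 0.0175
```

```bash
python3 -c "
from h import *
go(-.09,0,.027,.2)
cv2.imwrite('pics/w1.png',vision.camera('wrist'))"
```

```text
lin [ 4.4  1.3 93.7] turn [ 0.001  0.002 -0.   ] now dock [-0.1045 -0.0014  0.1197] F [ 0.4  0.5 -0.4] t 1.1
```

View pics/w1.png

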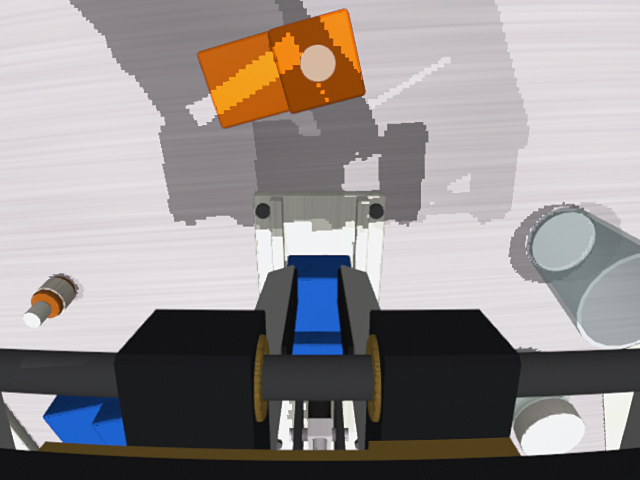

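The wrist view shows the plate's rear edge at row 193 (columns 255–384) and the top of the cartridge's back edge at row 256 (columns 288–350). I use it to check the dock and cartridge position.

```bash
python3 -c "
from h import *
for p in onz('wrist',[(255,193),(384,193)],.012): print(dock(p).round(4))
for p in onz('wrist',[(288,256),(350,256)],.046): print(dock(p).round(4))
for p in onz('wrist',[(288,277),(350,277)],.022): print(dock(p).round(4))
"
```

```text
[-0.1114 -0.0442  0.012 ]
[-0.1114  0.0405  0.012 ]
[-0.0827 -0.0212  0.046 ]
[-0.0827  0.0167  0.046 ]
[-0.0536 -0.0236  0.022 ]
[-0.0535  0.0193  0.022 ]
```

Emit:
play_rows(moves=[{"claw": 0,"linear": [0,1,30],"turn": [0,0,0]},{"claw": 0,"linear": [2,1,55],"turn": [0,0,0]},{"claw": 0,"linear": [4,1,75],"turn": [0,0,0]},{"claw": 0,"linear": [4,1,85],"turn": [0,0,0]},{"claw": 0,"linear": [4,1,85],"turn": [0,0,0]}])

```text
time_s: 1.78
ee_pos: [0.4393, 0.2017, 0.0321]
eef_rot: [-3.14, 0.198, 3.074]
force: [0.2, 0.5, 0.6]
grip_width: 0.0006
```

```bash
python3 -c "
from h import *
go(-.08,0,.027,.2);go(-.05,0,.027,.2)
cv2.imwrite('pics/w2.png',vision.camera('wrist'))
s=vision.camera('scene');cv2.imwrite('pics/s2.png',cv2.resize(s[200:400,300:500],None,fx=3,fy=3,interpolation=2))"
```

```text
lin [-10.5   2.8   7.3] turn [-0.002 -0.002 -0.001] now dock [-0.0918 -0.0027  0.0321] F [0.1 0.5 0.6] t 1.77
lin [-39.9   2.8  13.2] turn [-0.002 -0.002 -0.001] now dock [-0.0918 -0.0027  0.0321] F [0.1 0.5 0.6] t 1.77
```

View pics/w2.png

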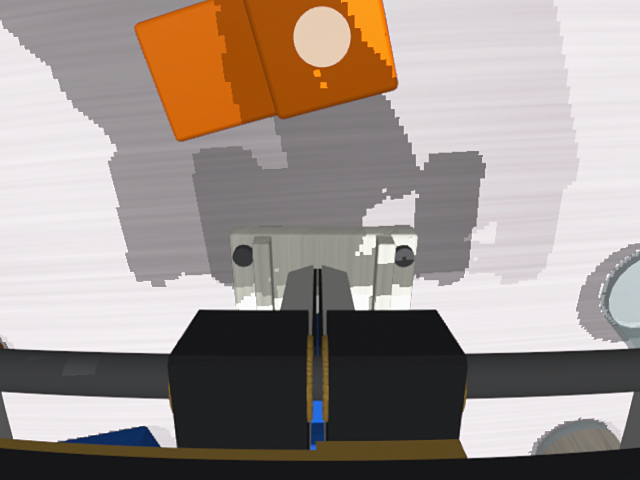

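View pics/s2.png

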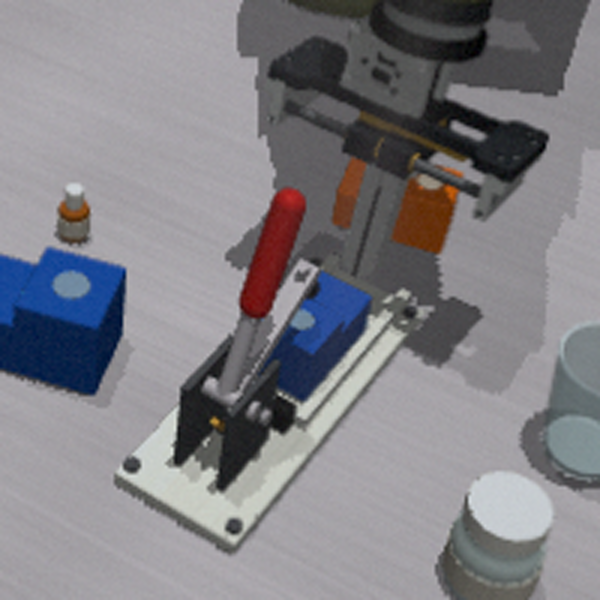

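The fingers are centred in the channel within about 2.5 mm, behind the cartridge and above the plate. Now a slow push with force checks.

Emit:
play_rows(moves=[{"claw": 0,"linear": [-5,2,5],"turn": [0,0,0]},{"claw": 0,"linear": [-10,2,7],"turn": [0,0,0]},{"claw": 0,"linear": [-15,2,8],"turn": [0,0,0]},{"claw": 0,"linear": [-20,2,9],"turn": [0,0,0]},{"claw": 0,"linear": [-25,2,10],"turn": [0,0,0]},{"claw": 0,"linear": [-29,2,11],"turn": [0,0,0]},{"claw": 0,"linear": [-33,2,12],"turn": [0,0,0]},{"claw": 0,"linear": [-33,2,12],"turn": [0,0,0]}])

```text
time_s: 2.88
ee_pos: [0.4748, 0.2015, 0.0277]
eef_rot: [-3.141, 0.199, 3.074]
force: [0.5, 0.2, 0.1]
grip_width: 0.0007
```

```bash
python3 -c "
from h import *
go(-.05,0,.027,.2)"
```

```text
lin [-6.   0.5  2. ] turn [-0.001 -0.001 -0.001] now dock [-0.0563 -0.0005  0.0277] F [0.5 0.2 0.1] t 2.88
```

Emit:
play_rows(moves=[{"claw": 0,"linear": [-2,0,1],"turn": [0,0,0]},{"claw": 0,"linear": [-4,0,1],"turn": [0,0,0]},{"claw": 0,"linear": [-5,0,1],"turn": [0,0,0]},{"claw": 0,"linear": [-6,0,1.5],"turn": [0,0,0]},{"claw": 0,"linear": [-6,0,1.5],"turn": [0,0,0]}])

```text
time_s: 3.5
ee_pos: [0.4787, 0.2012, 0.027]
eef_rot: [-3.139, 0.194, 3.074]
force: [-22.3, 2.9, 14.2]
grip_width: 0.0007
```

```bash
python3 -c "
from h import *
go(-.05,0,.027,.2)
s=vision.camera('scene');cv2.imwrite('pics/s3.png',cv2.resize(s[250:385,330:460],None,fx=4.4,fy=4.4,interpolation=2))"
```

```text
lin [-2.4  0.6  0.4] turn [-0.002 -0.006 -0.001] now dock [-0.0524 -0.0006  0.027 ] F [-22.5   1.4  14.2] t 3.5
```

View pics/s3.png

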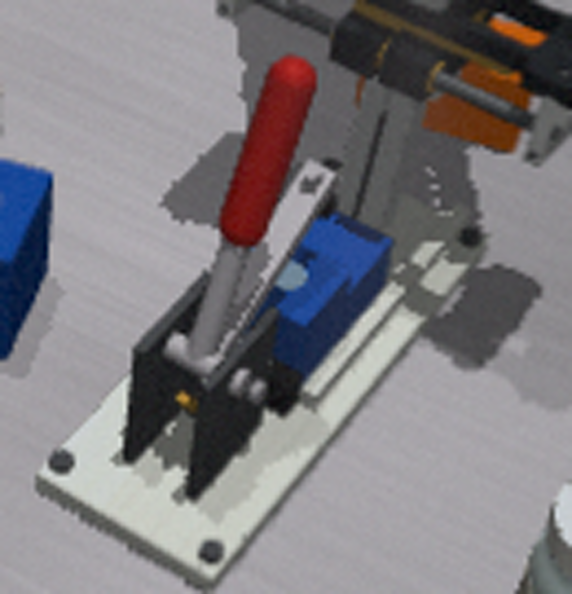

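The scene crop shows the blue cartridge up against the black stop, and the force rose to 22 N. I'll press slightly more to confirm it has stopped, then back off and rise.

Emit:
play_rows(moves=[{"claw": 0,"linear": [-3,0,0],"turn": [0,0,0]},{"claw": 0,"linear": [-3,0,0],"turn": [0,0,0]}])

```text
time_s: 3.8
ee_pos: [0.4788, 0.2012, 0.027]
eef_rot: [-3.138, 0.188, 3.074]
force: [-27.7, 4.2, 18.5]
grip_width: 0.0003
```

```bash
python3 -c "
from h import *
go(-.08,0,.03,.2)"
```

```text
lin [26.6  0.6 -8.1] turn [-0.004 -0.012 -0.001] now dock [-0.0523 -0.0006  0.027 ] F [-27.9   2.3  18.5] t 3.8
```

Emit:
play_rows(moves=[{"claw": 0,"linear": [8,0,-3],"turn": [0,0,0]},{"claw": 0,"linear": [27,0,-8],"turn": [0,0,0]},{"claw": 0,"linear": [40,0,-40],"turn": [0,0,0]},{"claw": 0,"linear": [40,0,-90],"turn": [0,0,0]},{"claw": 0,"linear": [40,0,-140],"turn": [0,0,0]},{"claw": 0,"linear": [40,0,-140],"turn": [0,0,0]},{"claw": 0,"linear": [40,0,-140],"turn": [0,0,0]}])

```text
time_s: 4.68
ee_pos: [0.4133, 0.206, 0.1565]
eef_rot: [-3.138, 0.188, 3.074]
force: [-0.3, 0.1, -0.6]
grip_width: 0.0005
```

```bash
python3 -c "
from h import *
go(0,0,.165,0);go(.02,0,.165,0)
w=vision.camera('wrist');cv2.imwrite('pics/w4.png',w)
s=vision.camera('top');cv2.imwrite('pics/t4.png',cv2.resize(s[170:275,215:285],None,fx=5.5,fy=5.5,interpolation=2))
s=vision.camera('scene');cv2.imwrite('pics/s4.png',cv2.resize(s[250:385,330:460],None,fx=4.4,fy=4.4,interpolation=2))"
```

```text
lin [-117.4    0.4   13.7] turn [-0.004  0.188 -0.001] now dock [-0.1179 -0.0002  0.1565] F [-0.3  0.1 -0.6] t 4.67
lin [-137.1    0.4   17.4] turn [-0.004  0.188 -0.001] now dock [-0.1179 -0.0002  0.1565] F [-0.3  0.1 -0.6] t 4.67
```

View pics/s4.png

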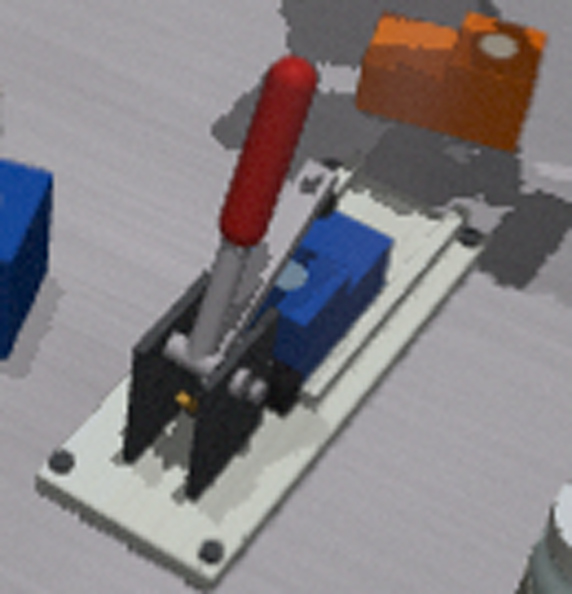

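View pics/w4.png

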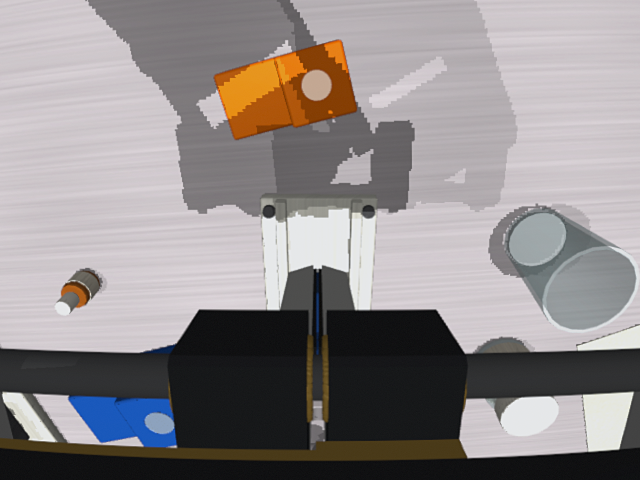

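View pics/t4.png

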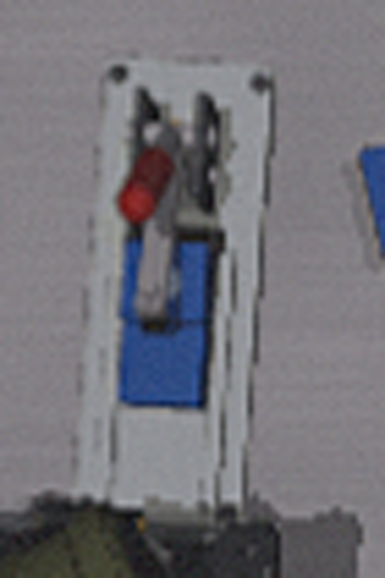

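Top and scene views show the cartridge flush with the black stop: the earlier white gap at crop (185,262) is gone, and its rear edge moved about 7 px, roughly 20 mm. Next is the lever.

Emit:
play_rows(moves=[{"claw": 0,"linear": [-20,0,0],"turn": [0,0.09,0]},{"claw": 0,"linear": [-50,0,0],"turn": [0,0.188,0]},{"claw": 0,"linear": [-80,0,7],"turn": [0,0.188,0]},{"claw": 0,"linear": [-105,0,11],"turn": [0,0.188,0]},{"claw": 0,"linear": [-117,0,13],"turn": [0,0.188,0]},{"claw": 0,"linear": [-117,0,13],"turn": [0,0.188,0]}])

```text
time_s: 5.58
ee_pos: [0.5301, 0.1977, 0.1638]
eef_rot: [-3.136, -0.003, 3.073]
force: [-1.1, 0.2, -0.1]
grip_width: 0.0003
```

```bash
python3 -c "
from h import *
go(.06,0.0,.165,0);go(.15,0.0,.165,0)
s=vision.camera('scene');cv2.imwrite('pics/s5.png',cv2.resize(s[200:385,310:480],None,fx=3.2,fy=3.2,interpolation=2))"
```

```text
lin [-60.8   0.8  -1.4] turn [-0.005 -0.003 -0.002] now dock [-0.0008 -0.0007  0.1638] F [-1.1  0.2 -0.1] t 5.58
lin [-150.8    0.9   -1.6] turn [-0.005 -0.003 -0.002] now dock [-0.0008 -0.0007  0.1638] F [-1.1  0.2 -0.1] t 5.58
```

View pics/s5.png

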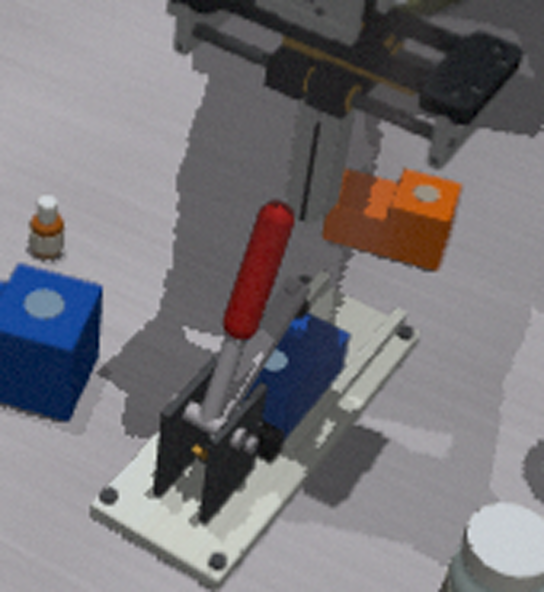

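The fingertips stand behind the grip's end and in line with it. Pushing the lever now.

Emit:
play_rows(moves=[{"claw": 0,"linear": [-12,1,-1],"turn": [0,0,0]},{"claw": 0,"linear": [-22,1,-1],"turn": [0,0,0]},{"claw": 0,"linear": [-30,1,-1],"turn": [0,0,0]},{"claw": 0,"linear": [-38,1,-1],"turn": [0,0,0]},{"claw": 0,"linear": [-46,1,-1],"turn": [0,0,0]},{"claw": 0,"linear": [-54,1,-1],"turn": [0,0,0]},{"claw": 0,"linear": [-62,1,-1],"turn": [0,0,0]}])

```text
time_s: 6.5
ee_pos: [0.5919, 0.1946, 0.1652]
eef_rot: [-3.136, -0.003, 3.073]
force: [-4.0, 0.2, 3.0]
grip_width: 0.0005
```

```bash
python3 -c "
from h import *
go(.15,0.0,.165,0)
s=vision.camera('scene');cv2.imwrite('pics/s6.png',cv2.resize(s[200:385,310:480],None,fx=3.2,fy=3.2,interpolation=2))"
```

```text
lin [-89.   -0.2  -0.1] turn [-0.005 -0.003 -0.001] now dock [0.061  0.0004 0.1652] F [-4.  -0.1  3. ] t 6.5
```

View pics/s6.png

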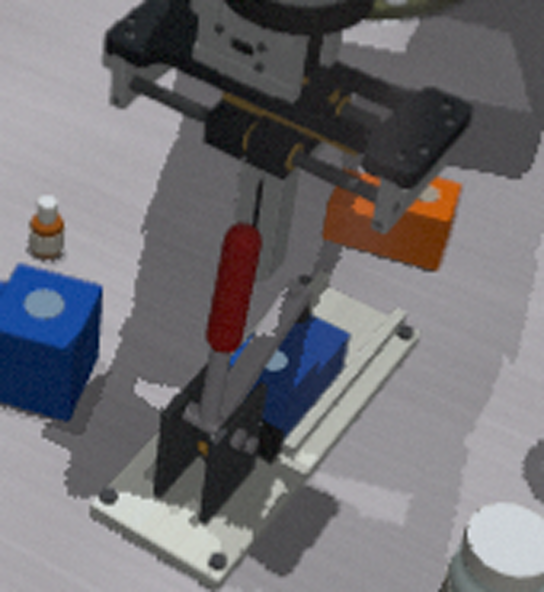

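The lever is moving as expected at about 4–5 N and is held centrally on the fingers. Continuing.

Emit:
play_rows(moves=[{"claw": 0,"linear": [-11,0,0],"turn": [0,0,0]},{"claw": 0,"linear": [-22,0,0],"turn": [0,0,0]},{"claw": 0,"linear": [-33,0,0],"turn": [0,0,0]},{"claw": 0,"linear": [-44,0,0],"turn": [0,0,0]},{"claw": 0,"linear": [-55,0,0],"turn": [0,0,0]},{"claw": 0,"linear": [-66,0,0],"turn": [0,0,0]},{"claw": 0,"linear": [-77,0,0],"turn": [0,0,0]},{"claw": 0,"linear": [-85,0,0],"turn": [0,0,0]}])

```text
time_s: 7.55
ee_pos: [0.6782, 0.1884, 0.1644]
eef_rot: [-3.137, -0.003, 3.073]
force: [0.4, -0.5, -0.3]
grip_width: 0.0004
```

```bash
python3 -c "
from h import *
go(.06,0.0,.25,0)
s=vision.camera('scene');cv2.imwrite('pics/s7.png',cv2.resize(s[200:400,290:480],None,fx=3,fy=3,interpolation=2))"
```

```text
lin [ 87.7  -0.6 -85.3] turn [-0.005 -0.003 -0.002] now dock [0.1475 0.     0.1644] F [ 0.4 -0.5 -0.3] t 7.55
```

View pics/s7.png

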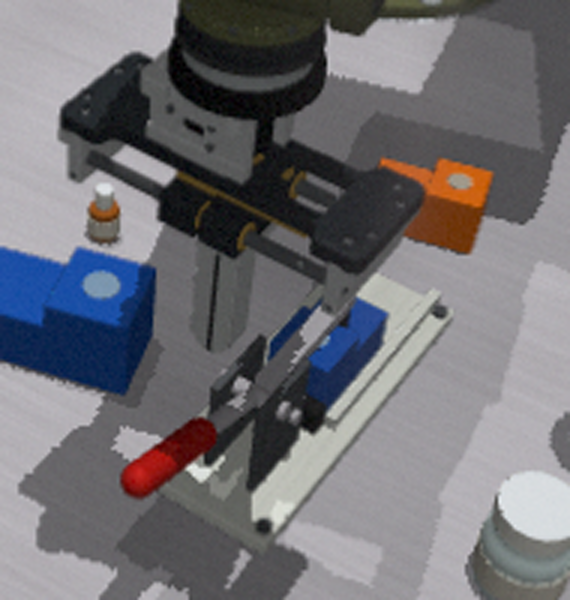

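The lever has snapped over and left the fingers, and the force is near zero. I retreat up and back, then verify.

Emit:
play_rows(moves=[{"claw": 0,"linear": [10,0,-40],"turn": [0,0,0]},{"claw": 0,"linear": [40,0,-80],"turn": [0,0,0]},{"claw": 0,"linear": [90,0,-100],"turn": [0,0,0]},{"claw": 0,"linear": [150,0,-100],"turn": [0,0,0]},{"claw": 0,"linear": [210,0,-100],"turn": [0,0,0]},{"claw": 0,"linear": [260,0,-100],"turn": [0,0,0]},{"claw": 0,"linear": [270,0,-100],"turn": [0,0,0]},{"claw": 0,"linear": [270,0,-100],"turn": [0,0,0]}])

```text
time_s: 8.6
ee_pos: [0.4098, 0.2076, 0.2655]
eef_rot: [-3.137, -0.002, 3.073]
force: [0.1, 0.1, 0.8]
grip_width: 0.0002
```

```bash
python3 - <<'E'
from h import *
go(-.13,0,.26,0)
c={}
for n in("top","scene"):
    im=vision.camera(n);cv2.imwrite(f"pics/{n}8.png",im)
    P=proj(n,Rd@np.array([.229,0,.116])+np.r_[O,0])[0]
    print(n,"expected locked tip px",P.round(1))
s=cv2.imread("pics/scene8.png");t=cv2.imread("pics/top8.png")
a=cv2.resize(s[250:400,300:460],None,fx=3.5,fy=3.5,interpolation=2);b=cv2.resize(t[130:280,150:220+50],None,fx=3.5,fy=3.5,interpolation=2)
cv2.imwrite("pics/c8.png",a)
E
```

```text
lin [ 8.5 -1.1  5.6] turn [-0.005 -0.002 -0.002] now dock [-0.1215  0.0011  0.2655] F [0.1 0.1 0.8] t 8.6
top expected locked tip px [247.9 144.5]
scene expected locked tip px [332.7 362.5]
```

View pics/c8.png

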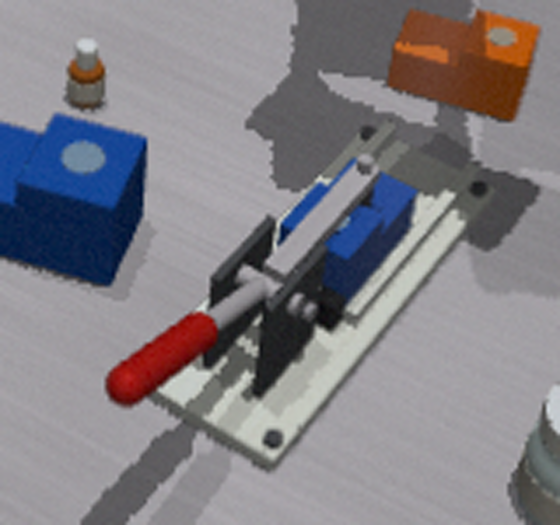

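View pics/top8.png

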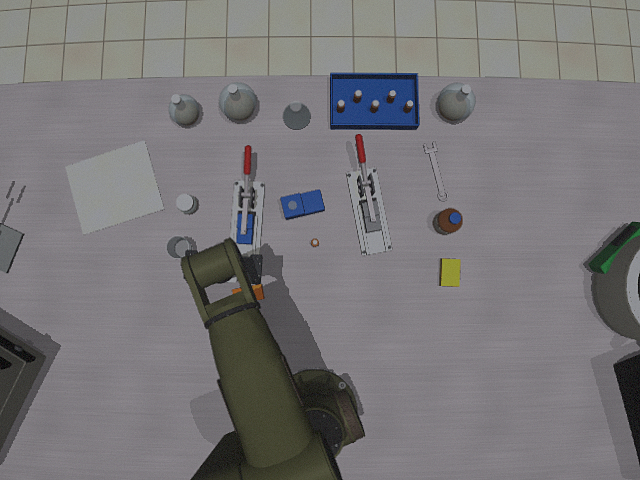

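View pics/scene8.png

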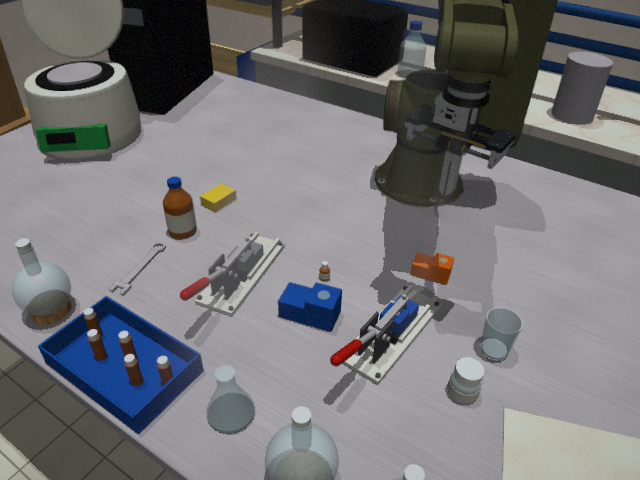

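The red grip ends at scene (332,361) and top (248,147), matching the expected locked tip at (333,362) and (248,145). The foot is down on the low half behind the step, and the other dock and bystanders are at their old pixels.

```bash
python3 -c "
from station import *
o=get_obs();print(o['joint_vel'].round(3),o['force'].round(1));print(hand_in())"
```

```text
[-0.004  0.011 -0.001 -0.001  0.001  0.002] [ 0.2 -0.5  0. ]
the job is handed in; nothing more can be done
None
```

I pushed the blue cartridge home with closed fingertips, then pushed that dock's red lever over until it snapped into lock. The job is handed in at about 8.7 s, and the arm is clear of everything.

- **Cartridge:** it slid about 20 mm and came up solid against the end stop. Pressing harder, to 28 N along the push, moved it no further. My measured stop position was about 2.5 mm short of the nominal one, which is roughly the accuracy of the camera calibration. The pictures show no gap at the stop.
- **Lever:** it took about 4–5 N partway over and left the fingers by itself. Its tip is within 1–3 px of the expected locked position in both camera views. The clamp foot is down behind the cartridge's step.
- **Everything else:** the grey dock and the bystanders look unmoved in the before and after pictures. The force on the tool was near zero at hand-in.
- **One disagreement:** the first wrist-camera reading put the dock about 2 mm sideways and 6 mm lengthways from the top and scene cameras. I had probably picked the wrong edge for the lengthways part. A later wrist picture agreed on the sideways position, so I kept the top and scene values.

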